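# Roll a pipe stub into the vee fixture and bring it up to its end stop

### The job

Without gripping or lifting it, gently roll the pipe stub along the bench with your fingertips, up the ramp and into the vee of the fixture, and push on its end so that it slides along the vee until it lies against the yellow end stop. Leave it lying there, settled in the vee, and do not disturb the gas nozzle, the loose V-block, the stop disc or the clamping bolt.

Things in the scene. Friction and masses are not known exactly. Their poses are not given: they have to be found in the camera images.
- pipe: Lightly oiled steel pipe stub, 42 mm diameter, 120 mm long, about 0.35 kg, a thin dark seam line along it; rolls freely on the bench. Origin mid-length on its axis (21 mm up at the start); y runs along the pipe, x and z turn as it rolls. Pushed at mid-height it rolls square to its own axis and hardly turns, so it drifts sideways a little; the vee squares it. Starts up to 0.1 rad out of square to the vee.
- vee_fixture: Vee fixture, bolted down. Origin on the bench under the vee's bottom line, mid-length; z up, y along the vee, x the way the pipe rolls in. Ramp and vee span y = -85 to 85 mm; the -85 end is open. Vee faces slope 30 deg; bottom line at x = 0, 2 mm up; the pipe stays there by its weight and slides along with a few newtons. Pipe starts with its middle at x = -200 to -140, y = -40 to -10 mm.
- vee_seat (a point): Where the pipe's middle is when it lies in the vee with its end against the stop: fixture coordinates x = 0, y = 25, z = 26 mm; axes as the fixture's. Mind the room above the work: the black extraction hood's grab handle is solid and hangs 0.70 m above the bench, 0.30 m ahead of the robot base's axis and 0.31 m to its right; swing the arm past it with the forearm raised.
- ramp_crest (a point): Crest of the grey lead-in ramp, mid-length, where ramp and vee meet: fixture x = -14 mm, 10 mm above the bench. The ramp rises evenly from the bench at x = -80 mm. Axes as the fixture's.
- stop_face (a point): On the face of the yellow end stop that the pipe's end must meet, on the vee's middle plane: fixture x = 0, y = 85, z = 26 mm. The stop is an upright plate 8 mm thick, 46 mm high, from x = -42 to 32 mm. Axes as the fixture's.
- back_wall (a point): Top of the face of the blue back wall behind the vee, mid-length: fixture x = 24 mm, 38 mm high, wall 8 mm thick; it keeps the pipe from rolling past (3 mm clear of a settled pipe). Behind it a 6 mm high foot with bolt heads 16 mm high, to x = 58 mm. Axes as the fixture's.
- nozzle: Copper conical gas nozzle standing on its end, 25 mm diameter, 58 mm high, loose, easily tipped; beyond the end stop. Origin at the centre of its underside.
- shelf_vblock: Loose steel V-block, 50x50x30 mm, standing behind the back wall of the fixture; not part of the work. Origin at the centre of its underside.
- disc: Dark steel eccentric stop disc lying flat, 50 mm diameter, 12 mm high, loose, off the open-end side of the rolling lane. Origin at the centre of its underside.
- clamp_bolt: Steel clamping bolt standing on its dark knurled head, 30 mm diameter, 56 mm high, loose, on the end-stop side of the rolling lane. Origin at the centre of its underside.

How it is judged:
On the way, in this order (a step that is already met when the one before it is completed fails the run):
1. the pipe has rolled at least a fifth of a turn on the bench (angle between pipe's own z axis and vertical above 1.2 rad and height (world z) of pipe below 0.035 m), for 0.04 s.
2. the pipe lies in the vee (x of pipe in the frame of vee_fixture between -0.006 and 0.006 m and z of pipe in the frame of vee_fixture between 0.022 and 0.0295 m and angle between the y axis of pipe and the y axis of vee_fixture, either way round below 0.06 rad), for 0.2 s.
At the end, for the whole second after the job is handed in: The pipe rests in the vee (axis within 6 mm of the vee's middle plane, 22 to 29.5 mm above the bench, parallel to the vee within 0.06 rad), its end within 4 mm of the yellow stop, at rest; the nozzle, loose V-block, disc and bolt within 15 mm of where they stood (all of step 2 and y of pipe in the frame of vee_seat between -0.004 and 0.003 m and linear speed of pipe below 0.01 m/s and angular speed of pipe below 0.2 rad/s and not (distance of nozzle from where it was at the start of the episode above 0.015 m) and not (distance of shelf_vblock from where it was at the start of the episode above 0.015 m) and not (distance of disc from where it was at the start of the episode above 0.015 m) and not (distance of clamp_bolt from where it was at the start of the episode above 0.015 m)); the robot touches nothing.
It fails at once if the pipe is lifted off the bench (axis more than 6 mm above rolling height before it has reached the ramp) (height (world z) of pipe above 0.027 m and x of pipe in the frame of vee_fixture below -0.09 m).
It fails at once if the pipe is lifted (axis higher than 40 mm anywhere; rolling over the crest it is at 31 mm) (height (world z) of pipe above 0.04 m).
It fails at once if the fingers press or squeeze the pipe with more than 40 N (contact force between the fingers and pipe above 40 N).
It fails at once if the nozzle, loose V-block, disc or bolt is pushed more than 15 mm or tipped (distance of any of nozzle, shelf_vblock, disc, clamp_bolt from where it was at the start of the episode above 0.015 m or angle between any of nozzle, shelf_vblock, disc, clamp_bolt's own z axis and vertical above 0.5 rad).
It also fails if it takes over 72 s, if anything falls off the work surface, if the arm or the gripper's body presses on something with over 40 N, if the wrist force passes 120 N, or if a joint passes its speed limit or range.

### The arm

A 6-joint arm with a two-finger parallel gripper is mounted at the origin on a cart in front of the work surface, level with it; the furniture and walls round the work are solid. World frame = base frame: x ahead of the robot, y to its left, z up, the work surface at z = 0. Lengths are in m, angles in rad, forces in N, time in s.
With the tool pointing down it reaches from about 0.3 to 0.875 m from the base axis. Payload 6.4 kg.
Tool frame: the origin (TCP) lies between the finger pads; the fingertips stand 25 mm ahead of it and the grasp point (between the pads) lies 6 mm ahead of it; z points along the fingers, y is the line along which they close (so a half turn about z gives the same grasp; the last joint's range is limited). The gripper opens to 85 mm and grips with 20 to 120 N. Pads are 22 mm wide; open, the fingers measure 114 mm over their backs; the gripper's body (76 mm by 85 mm) begins 54 mm behind the grasp point. The pads swing forward as they close: fully open they stand 13 mm farther back than shut.
Start: joints at [-1.505, 0.181, 1.607, -0, 1.354, -0.206], TCP at [0.154, -0.554, 0.256] pointing down, gripper open.
Joint ranges: [-2.99, 2.99], [-0.89, 2.07], [0.3, 2.58], [-1.14, 4.28], [0, 2.63], [-3.12, 3.12]. Speed limits (rad/s): [2.57, 2.57, 3.01, 3.14, 3.14, 3.14].

### API

Orientations are given as a unit quaternion [w, x, y, z].
In Python, from bench import ctrl gives the robot as it stands.
- The arm moves only by the tool servo_tool, never from a script. Its argument "series" is text: rows parted by semicolons, each of 7 numbers parted by spaces: the gripper command: -1 is fully open, 1 is shut, values between are in proportion, then the shift along the tool's x, y, z in m, then the turn, a rotation vector about the tool's x, y, z in degrees. A call has 1 to 12 rows; each row is the pose to reach, as a shift and turn from the pose commanded when the call began, along the tool's axes at that moment; what a row does not reach only later rows make up. A row lasts 1/12 s, in which the tool goes at most 41.7 mm and 7.16 degrees, less where a joint would pass 70% of its speed; a pose out of reach is approached as far as the arm can. A call with a gripper value outside its range is refused whole. The fingers move at their own pace and stop on an object; the grip force is fixed at half the most. Time passes only in rows, so rows that repeat a pose let the fingers close. It gives the time, the measured TCP pose, the force, the opening and the grip force at its end, in the units of the state.
- ctrl.get_obs(): the state, without advancing time (a new reading comes with each control period).
- ctrl.camera(name): name is "scene" or "top" or "wrist"; returns a dict with "img" (400x640x3 uint8, red, green, blue), "z_map" (400x640 float32, m along the optical axis (not along the pixel's ray), 0 where there is no reading), "fovy" (degrees; the focal length in pixels is half the picture's height over the tangent of half this angle, whatever the lens; pixels are square), "cx", "cy" (the principal point, pixels), "extrinsics" (4x4, takes a point from camera to world coordinates); the wrist camera has in their place "T_tool_cam" (4x4, takes a point from camera to tool coordinates, whose origin is the TCP and whose axes are the flange's). Camera axes: x right, y down, z forward; pixel columns grow to the right and rows downward; lengths in m; the calibration is good to about 2 mm. A picture is of the moment at which its call begins: read the wrist's pose just before it.
- ctrl.hand_in(): hands the job in; it is judged then, once.
The state is a dict: "time_s": time; "q": joint angles; "dq": joint speeds; "joint_efforts": joint torques, N m; "eef_pos": TCP position; "eef_rot": TCP orientation; "wrist_force": force on the tool from outside, world axes, zero at the start; "torque": the same for the moment, N m; "opening": opening from 0.0 (shut) to 1.0 (fully open); "grasp_force": force on a finger pad.
Only numpy, scipy, OpenCV 4.12 (cv2) and the standard library are available. Lean on these libraries where they do the work, as an engineer would, in place of code of your own. Each camera call takes 0.05 s, during which the arm holds its last target. There are 200 camera calls.

## Working session

There is one attempt and no reset: what is moved stays moved. The work goes in short steps, Python scripts to look and compute and a tool call to move; the robot and the scene stay as the last step left them, time stands still between calls to the robot, and variables do not carry over. Pictures are saved under pics/ and viewed, at most 10 in all, crops included, and the job is handed in when it is done.

Besides the shell and the picture viewer there is one more tool, called after "Emit:" as a command line: name --argument value ..., lists and objects as JSON in quotes. servo_tool: Moves the arm, as the interface text tells. Its arguments: {"type":"object","properties":{"series":{"type":"string"}},"required":["series"]}

```bash
mkdir -p pics; ls
cat > h.py <<'E'
import numpy as np,cv2
from bench import ctrl
def shot(n,f):
    o=ctrl.get_obs(); c=ctrl.camera(n); cv2.imwrite(f'pics/{f}.png',c['img'][:,:,::-1])
    d={k:v for k,v in c.items()}; np.savez(f'pics/{f}.npz',eef_pos=o['eef_pos'],eef_rot=o['eef_rot'],**d); return c
def pts(c):
    h,w=c['z_map'].shape; f=h/2/np.tan(np.radians(c['fovy'])/2); u,v=np.meshgrid(np.arange(w),np.arange(h)); z=c['z_map']
    P=np.stack([(u-c['cx'])/f*z,(v-c['cy'])/f*z,z],-1); E=np.array(c['extrinsics']); return P@E[:3,:3].T+E[:3,3]
E
python3 - <<'E'
from h import *
o=ctrl.get_obs();print({k:np.round(v,3) for k,v in o.items()})
shot('top','top0');c=shot('scene','scene0');print(c['extrinsics'])
E
```

```text
pics
{'time_s': np.float64(0.0), 'q': array([-1.505,  0.182,  1.608, -0.   ,  1.354, -0.206]), 'dq': array([ 0.   , -0.002, -0.001,  0.001,  0.   , -0.001]), 'joint_efforts': array([ 2.0000e-03, -4.4487e+01, -3.5133e+01, -0.0000e+00,  9.0000e-03,
       -0.0000e+00]), 'eef_pos': array([ 0.154, -0.553,  0.255]), 'eef_rot': array([-0.001,  0.991,  0.135,  0.   ]), 'wrist_force': array([-0.527, -1.453, -0.145]), 'torque': array([0.025, 0.014, 0.057]), 'grasp_force': np.float64(0.0), 'opening': np.float64(0.998)}
[[-0.64715919 -0.42101092  0.63555864 -0.19291989]
 [-0.76233007  0.35065478 -0.54396148  0.59767018]
 [ 0.00615205 -0.83653513 -0.54787875  0.66063497]
 [ 0.          0.          0.          1.        ]]
```

View pics/top0.png

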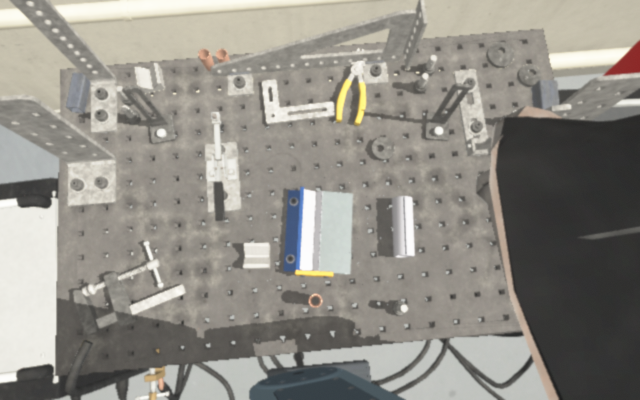

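View pics/scene0.png

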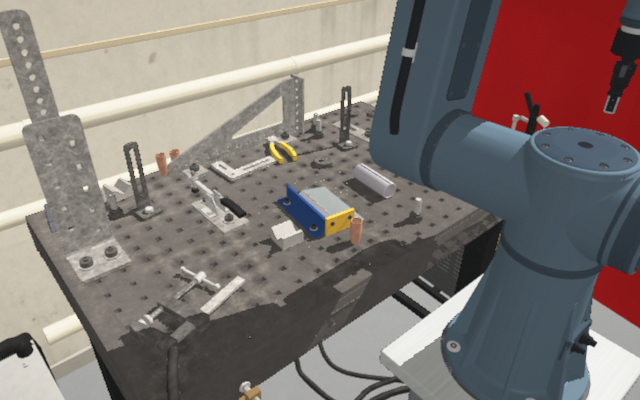

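The top view shows the pipe at about (404,226), with the fixture at (320,232) and its yellow stop at the bottom edge (315,273). The nozzle is at (316,300), the bolt at (402,308), the V-block at (257,256) and the disc at (381,149). The arm is off to the right, under the hood.

Run:
```python
from h import *
c=dict(np.load('pics/top0.npz'));P=pts(c);img=c['img']
for n,(u,v) in dict(pipe=(404,226),crest=(320,232),nozzle=(316,300),bolt=(402,308),vb=(257,256),disc=(376,145),stop=(315,273),ramp=(340,232),wallA=(301,200),wallB=(295,262),bench=(370,230),hoodedge=(512,200)).items(): print(n,P[v,u].round(3))
# pipe points: height>.012 in region
m=np.zeros(P.shape[:2],bool);m[185:268,382:425]=1
m&=P[...,2]>.012;Q=P[m];print('pipe',len(Q),Q.min(0).round(3),Q.max(0).round(3))
box=cv2.minAreaRect(Q[:,:2].astype(np.float32));print(box,cv2.boxPoints(box).round(3).tolist())
hi=Q[Q[:,2]>.036];b=cv2.minAreaRect(hi[:,:2].astype(np.float32));print('ridge',b)
for nm,(r,lo,h) in dict(blue=((180,282,280,306),.030,.045),stop=((264,282,285,340),.03,.055)).items():
    m=np.zeros(P.shape[:2],bool);m[r[0]:r[1],r[2]:r[3]]=1;m&=(P[...,2]>lo)&(P[...,2]<h);Q=P[m];b=cv2.minAreaRect(Q[:,:2].astype(np.float32));print(nm,len(Q),b,cv2.boxPoints(b).round(3).tolist())
crop=cv2.resize(img[170:330,230:430],None,fx=4,fy=3.7,interpolation=cv2.INTER_CUBIC)[:,:,::-1];cv2.imwrite('pics/crop0.png',crop[:590])
```

```text
pipe [ 0.513 -0.202  0.042]
crest [ 0.521 -0.036  0.011]
nozzle [ 0.386 -0.015  0.002]
bolt [ 0.355 -0.175  0.055]
vb [0.484 0.096 0.013]
disc [ 0.698 -0.173  0.01 ]
stop [ 0.437 -0.018  0.046]
ramp [ 0.52  -0.078 -0.002]
wallA [ 0.586 -0.003  0.038]
wallB [0.465 0.021 0.006]
bench [ 0.642 -0.253 -0.824]
hoodedge [ 0.428 -0.137  0.666]
pipe 1240 [ 0.377 -0.227  0.013] [ 0.577 -0.012  0.937]
((0.4516103267669678, -0.14576521515846252), (0.10044534504413605, 0.2907736301422119), 48.28019332885742) [[0.3100000023841858, -0.0860000029206276], [0.5270000100135803, -0.2800000011920929], [0.593999981880188, -0.20499999821186066], [0.37700000405311584, -0.012000000104308128]]
ridge ((0.4503251910209656, -0.14278870820999146), (0.09205368161201477, 0.2867720425128937), 47.14591979980469)
blue 366 ((0.5240843296051025, 0.006200325675308704), (0.019734257832169533, 0.1798734813928604), 86.41748046875) [[0.4339999854564667, 0.0020000000949949026], [0.6129999756813049, -0.008999999612569809], [0.6140000224113464, 0.009999999776482582], [0.4350000023841858, 0.02199999988079071]]
stop 216 ((0.43749481439590454, -0.013811934739351273), (0.0734722763299942, 0.02093730866909027), 70.7397689819336) [[0.41499999165534973, -0.04500000178813934], [0.4350000023841858, -0.052000001072883606], [0.45899999141693115, 0.017000000923871994], [0.4399999976158142, 0.024000000208616257]]
```

View pics/crop0.png

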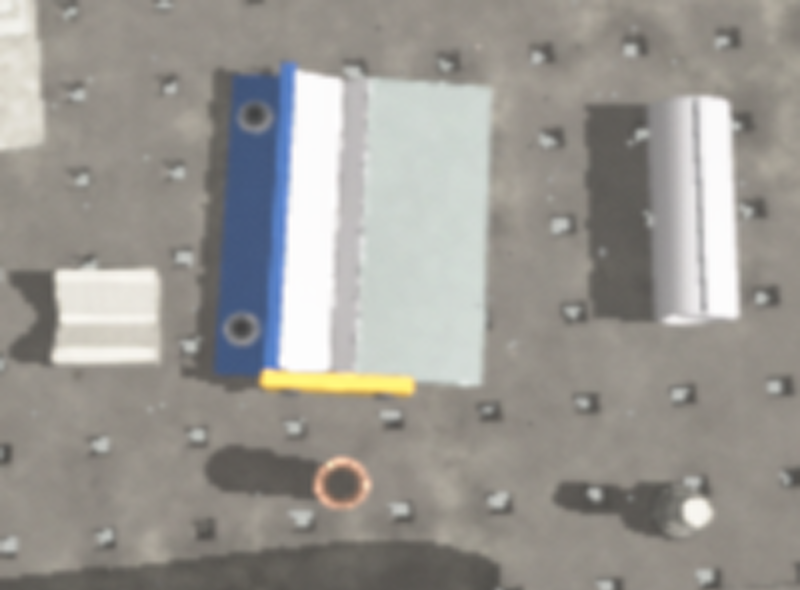

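The crop shows these points:
- **Ramp foot:** corners at (490,85) and (482,384).
- **Crest:** line from (367,79) to (356,376).
- **Vee bottom:** from (343,76) to (332,373).
- **Pipe:** outline corners at (652,98), (728,98), (738,318) and (662,322).

I'll convert these at their known heights.

```bash
cat >> h.py <<'E'
def ray(c,u,v,z):
    E=np.array(c['extrinsics']);f=200/np.tan(np.radians(c['fovy'])/2)
    d=E[:3,:3]@np.array([(u-c['cx'])/f,(v-c['cy'])/f,1]);return E[:3,3]+d*(z-E[2,3])/d[2]
E
python3 - <<'E'
from h import *
c=dict(np.load('pics/top0.npz'))
print('cam',c['extrinsics'][:3,3])
for n,X,Y,z in [('rampfar',490,85,0),('rampnear',482,384,0),('crestfar',367,79,.01),('crestnear',356,376,.01),('veefar',343,76,.002),('veenear',332,373,.002),('stopL',262,380,.046),('stopR',413,386,.046),('wallfar',294,66,.038),
 ('pTL',652,98,.021),('pTR',728,98,.035),('pBR',738,318,.035),('pBL',662,322,.021),('nozzle',342,483,.058),('bolt',697,511,.056),('vbTL',55,268,.03),('vbBR',160,362,.03)]:
    print(n,ray(c,230+(X+.5)/4-.5,170+(Y+.5)/3.7-.5,z)[:2].round(4))
print('disc',ray(c,381,148,.012)[:2].round(3))
E
```

```text
cam [ 0.37651506 -0.01152538  0.93684996]
rampfar [ 0.6007 -0.1116]
rampnear [ 0.4323 -0.0892]
crestfar [ 0.6077 -0.0467]
crestnear [ 0.4419 -0.0254]
veefar [ 0.6126 -0.0346]
veenear [ 0.4452 -0.0135]
stopL [0.4414 0.0207]
stopR [ 0.4316 -0.0519]
wallfar [ 0.6114 -0.0094]
pTL [ 0.5806 -0.1918]
pTR [ 0.5739 -0.2276]
pBR [ 0.4534 -0.2163]
pBL [ 0.4559 -0.1811]
nozzle [ 0.3849 -0.013 ]
bolt [ 0.3555 -0.1789]
vbTL [0.5121 0.1194]
vbBR [0.4568 0.0707]
disc [ 0.69  -0.182]
```

Run:
```python
from h import *
for f in ['top0','scene0']:
    c=dict(np.load(f'pics/{f}.npz'));P=pts(c);ok=(c['z_map']>0)
    print(f)
    # hood/handle region & arm
    m=ok&(P[...,0]>.05)&(P[...,0]<.7)&(P[...,1]<-.05)&(P[...,1]>-.75)&(P[...,2]>.3)
    Q=P[m];vv,uu=np.nonzero(m)
    if f=='top0':
        for u in range(500,640,28):
            print([ (u,v,*P[v,u].round(2)) for v in range(120,400,70)])
        d=np.linalg.norm(P-np.array([.3,-.31,.70]),axis=-1);i=np.unravel_index(np.where(ok,d,9).argmin(),d.shape);print(i,P[i])
    else:
        for u in range(380,640,26):
            print([ (u,v,*P[v,u].round(2)) for v in range(5,260,42)])
        d=np.linalg.norm(P-np.array([.3,-.31,.70]),axis=-1);i=np.unravel_index(np.where(ok,d,9).argmin(),d.shape);print(i,P[i])
c=shot('wrist','wrist0');print(c['T_tool_cam'].round(3))
```

```text
top0
[(500, 120, np.float64(0.5), np.float64(-0.17), np.float64(0.61)), (500, 190, np.float64(0.44), np.float64(-0.13), np.float64(0.66)), (500, 260, np.float64(0.43), np.float64(-0.4), np.float64(0.0)), (500, 330, np.float64(0.29), np.float64(-0.37), np.float64(0.0))]
[(528, 120, np.float64(0.49), np.float64(-0.17), np.float64(0.64)), (528, 190, np.float64(0.43), np.float64(-0.15), np.float64(0.67)), (528, 260, np.float64(0.39), np.float64(-0.13), np.float64(0.68)), (528, 330, np.float64(0.35), np.float64(-0.13), np.float64(0.67))]
[(556, 120, np.float64(0.48), np.float64(-0.19), np.float64(0.65)), (556, 190, np.float64(0.43), np.float64(-0.16), np.float64(0.67)), (556, 260, np.float64(0.39), np.float64(-0.15), np.float64(0.68)), (556, 330, np.float64(0.35), np.float64(-0.14), np.float64(0.68))]
[(584, 120, np.float64(0.5), np.float64(-0.23), np.float64(0.6)), (584, 190, np.float64(0.43), np.float64(-0.18), np.float64(0.68)), (584, 260, np.float64(0.39), np.float64(-0.16), np.float64(0.69)), (584, 330, np.float64(0.35), np.float64(-0.16), np.float64(0.68))]
[(612, 120, np.float64(0.
[... 4446 characters left out ...]
.06), np.float64(0.04), np.float64(0.27))]
[(614, 5, np.float64(0.45), np.float64(-1.22), np.float64(0.32)), (614, 47, np.float64(0.17), np.float64(-0.52), np.float64(0.37)), (614, 89, np.float64(0.17), np.float64(-0.59), np.float64(0.27)), (614, 131, np.float64(0.31), np.float64(-1.21), np.float64(-0.08)), (614, 173, np.float64(-0.05), np.float64(0.04), np.float64(0.39)), (614, 215, np.float64(-0.07), np.float64(0.05), np.float64(0.34)), (614, 257, np.float64(-0.09), np.float64(0.05), np.float64(0.3))]
(np.int64(1), np.int64(500)) [ 0.195693   -0.08058456  0.5142314 ]
[[ 0.    -0.96  -0.281  0.071]
 [ 1.     0.    -0.001 -0.001]
 [ 0.001 -0.281  0.96  -0.118]
 [ 0.     0.     0.     1.   ]]
```

View pics/wrist0.png

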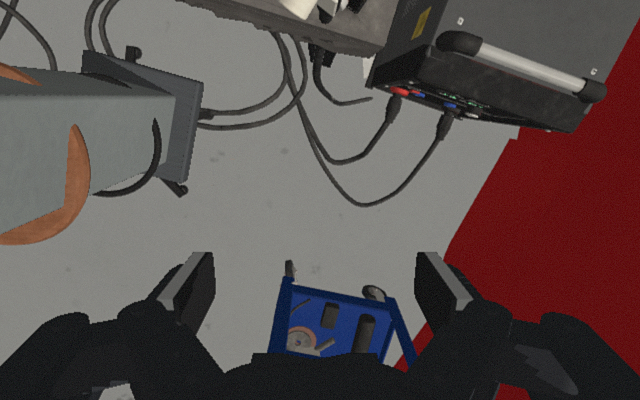

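The wrist view shows only the open fingers over the floor, so the tool is off the bench side. To know how close the elbow and forearm get to the handle, I'll identify the link lengths from two small moves.

Emit:
servo_tool --series "-1 0 -0.015 0.012 0 0 0;-1 0 -0.03 0.025 0 0 0;-1 0 -0.045 0.037 0 0 0;-1 0 -0.06 0.05 0 0 0;-1 0 -0.06 0.05 0 0 0;-1 0 -0.06 0.05 0 0 0"

```text
time_s: 0.65
eef_pos: [0.1382, -0.4955, 0.2058]
eef_rot: [-0.001, 0.991, 0.135, 0.0]
wrist_force: [-0.1, -0.8, 0.7]
opening: 0.998
grasp_force: 0.0
```

```bash
python3 -c "
from h import *
o=ctrl.get_obs();print(o['time_s'],o['q'].round(4).tolist(),o['eef_pos'].round(4),o['eef_rot'].round(4))"
```

```text
0.65 [-1.5298, 0.0989, 1.8066, 0.0001, 1.2375, -0.2306] [ 0.1382 -0.4955  0.2058] [-7.000e-04  9.908e-01  1.354e-01  1.000e-04]
```

Emit:
servo_tool --series "-1 0 0 0 6 0 0;-1 0 0 0 12 0 0;-1 0 0 0 12 0 0;-1 0 0 0 12 0 0"

```text
time_s: 0.98
eef_pos: [0.1386, -0.4978, 0.2061]
eef_rot: [-0.102, 0.985, 0.135, -0.014]
wrist_force: [-0.9, -0.7, 0.6]
opening: 1.003
grasp_force: 0.0
```

```bash
python3 -c "
from h import *
o=ctrl.get_obs();print(o['time_s'],o['q'].round(4).tolist(),o['eef_pos'].round(4),o['eef_rot'].round(4))"
```

```text
0.9833 [-1.5047, 0.2413, 1.6542, -0.0424, 1.449, -0.1967] [ 0.1386 -0.4978  0.2061] [-0.1024  0.9854  0.1349 -0.014 ]
```

```bash
cat >> h.py <<'E'
from scipy.spatial.transform import Rotation as R
def wpts(c,o):
    c=dict(c);q=o['eef_rot'];T=np.eye(4);T[:3,:3]=R.from_quat([q[1],q[2],q[3],q[0]]).as_matrix();T[:3,3]=o['eef_pos'];c['extrinsics']=T@c['T_tool_cam'];return pts(c),c
E
python3 - <<'E'
from h import *
c=dict(np.load('pics/wrist0.npz'));P,_=wpts(c,c)
ok=c['z_map']>0;ok[240:]=0
Q=P[ok];print(Q[Q[:,2]>-.05].round(2)[::400].tolist())
o=ctrl.get_obs();c=shot('wrist','wrist1');P,_=wpts(c,o);ok=c['z_map']>0;ok[240:]=0
Q=P[ok&(P[...,2]>.015)];print(len(Q),Q.min(0),Q.max(0),Q[::200].round(2).tolist()[:40])
E
```

```text
[[0.28, -0.37, -0.04], [0.33, -0.57, 0.0], [0.32, -0.57, 0.0], [0.33, -0.58, 0.0], [0.28, -0.4, -0.04], [0.29, -0.44, -0.02], [0.29, -0.48, 0.0], [0.31, -0.55, 0.0], [0.29, -0.49, 0.0], [0.28, -0.44, -0.04], [0.31, -0.57, 0.0], [0.31, -0.58, 0.0], [0.29, -0.51, -0.02], [0.28, -0.49, -0.04], [0.29, -0.56, 0.0], [0.28, -0.55, -0.03]]
99 [-0.05447545 -0.5261174   0.01500036] [ 0.29402115 -0.09197797  0.01809788] [[0.29, -0.52, 0.02]]
```

Emit:
servo_tool --series "-1 0 0 0.02 -6 0 0;-1 0 0 0.04 -12 0 0;-1 0 0 0.06 -12 0 0;-1 0 0 0.08 -12 0 0;-1 0 0 0.08 -12 0 0"

```text
time_s: 1.45
eef_pos: [0.1336, -0.4765, 0.1255]
eef_rot: [-0.002, 0.991, 0.135, 0.0]
wrist_force: [-1.0, 0.6, -0.0]
opening: 0.997
grasp_force: 0.0
```

```bash
cat >> h.py <<'E'
def plan(pos,yang):
    "shift+turn in tool axes to reach pos, tool down with tool y at world angle yang"
    o=ctrl.get_obs();q=o['eef_rot'];A=R.from_quat([q[1],q[2],q[3],q[0]])
    y=np.array([np.cos(yang),np.sin(yang),0]);z=np.array([0,0,-1.]);x=np.cross(y,z)
    B=R.from_matrix(np.c_[x,y,z]);print('at',o['eef_pos'].round(4),'shift',A.inv().apply(np.array(pos)-o['eef_pos']).round(4),'turn',np.degrees((A.inv()*B).as_rotvec()).round(2),'q',o['q'].round(2),'t',o['time_s'])
E
python3 -c "
from h import *
plan([.511,-.262,.12],np.arctan2(-.09,.996))"
```

```text
at [ 0.1336 -0.4765  0.1255] shift [ 0.4211 -0.1054  0.0063] turn [ -0.13  -0.17 -69.28] q [-1.54  0.17  1.91  0.    1.06 -0.24] t 1.45
```

Emit:
servo_tool --series "-1 0.02 -0.005 0 0 0 -3;-1 0.04 -0.01 0 0 0 -6;-1 0.06 -0.015 0 0 0 -10;-1 0.08 -0.02 0 0 0 -14;-1 0.1 -0.025 0 0 0 -18;-1 0.12 -0.03 0 0 0 -22;-1 0.14 -0.035 0 0 0 -25;-1 0.16 -0.04 0 0 0 -28;-1 0.18 -0.045 0 0 0 -31;-1 0.2 -0.05 0 0 0 -34;-1 0.21 -0.053 0 0 0 -35;-1 0.21 -0.053 0 0 0 -35"

```text
time_s: 2.45
eef_pos: [0.3236, -0.3724, 0.1294]
eef_rot: [0.001, 0.904, 0.428, 0.0]
wrist_force: [-1.0, 0.4, -0.2]
opening: 1.0
grasp_force: 0.0
```

```bash
python3 -c "
from h import *
plan([.511,-.262,.12],np.arctan2(-.09,.996))"
```

```text
at [ 0.3236 -0.3724  0.1294] shift [0.2041 0.0751 0.0095] turn [  0.15   0.09 -34.13] q [-1.1   0.16  1.92  0.    1.07 -0.41] t 2.45
```

Emit:
servo_tool --series "-1 0.02 0.0075 0 0 0 -3;-1 0.04 0.015 0 0 0 -6;-1 0.06 0.022 0 0 0 -10;-1 0.08 0.03 0 0 0 -14;-1 0.1 0.037 0 0 0 -18;-1 0.12 0.045 0 0 0 -22;-1 0.14 0.052 0 0 0 -26;-1 0.16 0.06 0 0 0 -29;-1 0.18 0.067 0 0 0 -32;-1 0.2 0.074 0.009 0 0 -34;-1 0.204 0.075 0.009 0 0 -34;-1 0.204 0.075 0.009 0 0 -34"

```text
time_s: 3.45
eef_pos: [0.5096, -0.2627, 0.1191]
eef_rot: [0.0, 0.74, 0.673, -0.0]
wrist_force: [0.1, -1.0, 0.2]
opening: 0.998
grasp_force: 0.0
```

Run:
```python
from h import *
plan([.511,-.262,.12],np.arctan2(-.09,.996))
o=ctrl.get_obs();c=shot('wrist','wrist2');P,_=wpts(c,o)
t=ctrl.camera('top');cv2.imwrite('pics/top2.png',t['img'][...,::-1])
m=(P[...,2]>.012)&(P[...,2]<.05)&(P[...,1]>-.245)&(P[...,1]<-.16)&(P[...,0]>.42)&(P[...,0]<.62);Q=P[m]
print(len(Q),Q.min(0),Q.max(0));r=Q[Q[:,2]>Q[:,2].max()-.006];print(cv2.minAreaRect(Q[:,:2].astype(np.float32)));print(len(r),cv2.minAreaRect(r[:,:2].astype(np.float32)))
# fingers in tool coordinates
q=o['eef_rot'];F=(P-o['eef_pos'])@R.from_quat([q[1],q[2],q[3],q[0]]).as_matrix()
f=F[(abs(F[...,1])<.07)&(abs(F[...,1])>.035)&(abs(F[...,0])<.03)&(F[...,2]<.05)&(F[...,2]>-.03)];print('fingers',len(f),f.min(0),f.max(0))
```

```text
at [ 0.5096 -0.2627  0.1191] shift [ 0.0009  0.0014 -0.0009] turn [-0.01  0.01 -0.28] q [-0.68  0.34  1.72 -0.    1.09 -0.59] t 3.45
14479 [ 0.45328996 -0.22756969  0.02008474] [ 0.57612317 -0.17537164  0.04498185]
((0.5150737166404724, -0.2015625685453415), (0.041512537747621536, 0.12049610912799835), 84.49578857421875)
8232 ((0.514983057975769, -0.2014256864786148), (0.026744738221168518, 0.12021063268184662), 84.56266021728516)
fingers 6773 [-0.01053138 -0.05709897 -0.0299931 ] [0.0138313  0.05636914 0.01216428]
```

View pics/wrist2.png

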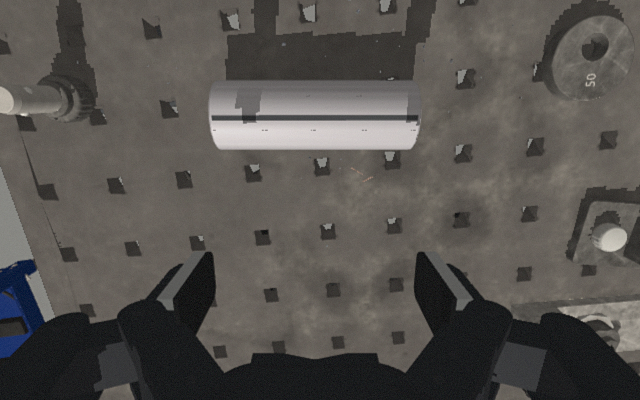

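The pipe is at (315,115) with its seam on top, the bolt at the left and the disc at the right. The tool is square to the pipe and centred, about 61 mm behind its axis. I'll lower the fingers and then push.

Emit:
servo_tool --series "-1 0 0 0.02 0 0 0;-1 0 0 0.04 0 0 0;-1 0 0 0.06 0 0 0;-1 0 0 0.08 0 0 0;-1 0 0 0.093 0 0 0;-1 0.01 0 0.093 0 0 0;-1 0.02 0 0.093 0 0 0;-1 0.025 0 0.093 0 0 0;-1 0.028 0 0.093 0 0 0;-1 0.031 0 0.093 0 0 0;-1 0.034 0 0.093 0 0 0;-1 0.038 0 0.093 0 0 0"

```text
time_s: 4.55
eef_pos: [0.5135, -0.225, 0.0268]
eef_rot: [0.001, 0.74, 0.673, 0.0]
wrist_force: [-0.9, 0.1, 1.2]
opening: 0.997
grasp_force: 0.2
```

Emit:
servo_tool --series "-1 0.004 0 0 0 0 0;-1 0.008 0 0 0 0 0;-1 0.012 0 0 0 0 0;-1 0.016 0 0 0 0 0;-1 0.02 0 0 0 0 0;-1 0.024 0 0 0 0 0;-1 0.028 0 0 0 0 0;-1 0.032 0 0 0 0 0;-1 0.036 0 0 0 0 0;-1 0.04 0 0 0 0 0;-1 0.044 0 0 0 0 0;-1 0.048 0 0 0 0 0"

```text
time_s: 5.55
eef_pos: [0.5175, -0.1767, 0.026]
eef_rot: [-0.0, 0.74, 0.673, -0.0]
wrist_force: [1.1, -0.3, 0.1]
opening: 0.998
grasp_force: 0.1
```

```bash
cat > look.py <<'E'
from h import *
import sys
o=ctrl.get_obs();c=shot('wrist',sys.argv[1]);P,_=wpts(c,o)
xf=np.array([.127,.992]);yf=np.array([-.992,.127]);O=np.array([.5272,-.0223])
d=P[...,:2]-O;X=d@xf;Y=d@yf
m=(P[...,2]>.022)&(P[...,2]<.06)&(abs(Y)<.083);m&=(X<-.03 if len(sys.argv)<3 else abs(X)<.018)
m[250:]=0
r=np.c_[X[m],Y[m],P[...,2][m]];print(len(r),r.min(0).round(4),r.max(0).round(4));t=r[r[:,2]>r[:,2].max()-.006]
print(cv2.minAreaRect(t[:,:2].astype(np.float32)));p=o['eef_pos'][:2]-O;print('tool',(p@xf).round(4),(p@yf).round(4),o['eef_pos'].round(4),o['wrist_force'].round(1),o['time_s'])
E
python3 look.py w3
```

```text
35941 [-0.134  -0.0696  0.022 ] [-0.0983  0.0521  0.0444]
((-0.11914664506912231, -0.008849557489156723), (0.02567216567695141, 0.12138710916042328), 1.8418651819229126)
tool -0.1544 -0.01 [ 0.5175 -0.1767  0.026 ] [ 1.1 -0.3  0.1] 5.55
```

Emit:
servo_tool --series "-1 0.004 0 0 0 0 0;-1 0.008 0 0 0 0 0;-1 0.012 0 0 0 0 0;-1 0.016 0 0 0 0 0;-1 0.02 0 0 0 0 0;-1 0.024 0 0 0 0 0;-1 0.028 0 0 0 0 0;-1 0.032 0 0 0 0 0;-1 0.036 0 0 0 0 0;-1 0.04 0 0 0 0 0;-1 0.044 0 0 0 0 0;-1 0.048 0 0 0 0 0"

```text
time_s: 6.6
eef_pos: [0.5222, -0.1291, 0.0262]
eef_rot: [0.0, 0.74, 0.673, -0.0]
wrist_force: [-0.7, -1.3, 0.5]
opening: 1.0
grasp_force: 0.9
```

Emit:
servo_tool --series "-1 0.004 0 0 0 0 0;-1 0.008 0 0 0 0 0;-1 0.012 0 0 0 0 0;-1 0.016 0 0 0 0 0;-1 0.02 0 0 0 0 0;-1 0.024 0 0 0 0 0;-1 0.028 0 0 0 0 0;-1 0.032 0 0 0 0 0;-1 0.036 0 0 0 0 0;-1 0.04 0 0 0 0 0;-1 0.044 0 0 0 0 0;-1 0.048 0 0 0 0 0"

```text
time_s: 7.6
eef_pos: [0.5266, -0.0811, 0.026]
eef_rot: [-0.0, 0.74, 0.673, -0.0]
wrist_force: [0.7, -2.2, 1.0]
opening: 0.998
grasp_force: 0.9
```

```bash
sed -i 's/X<-.03 if/X<-.01 if/' look.py; python3 look.py w4
```

```text
28189 [-0.0335 -0.0656  0.0392] [-0.01    0.0554  0.0527]
((-0.02125593088567257, -0.004949245601892471), (0.020489787682890892, 0.12085315585136414), 2.276876449584961)
tool -0.0584 -0.0069 [ 0.5266 -0.0811  0.026 ] [ 0.7 -2.2  1. ] 7.6
```

Emit:
servo_tool --series "-1 0.002 0 0 0 0 0;-1 0.004 0 0 0 0 0;-1 0.006 0 0 0 0 0;-1 0.008 0 0 0 0 0;-1 0.01 0 0 0 0 0;-1 0.012 0 0 0 0 0;-1 0.014 0 0 0 0 0;-1 0.016 0 0 0 0 0;-1 0.018 0 0 0 0 0;-1 0.018 0 0 0 0 0;-1 0.01 0 0 0 0 0;-1 0 0 0 0 0 0"

```text
time_s: 8.65
eef_pos: [0.5264, -0.0816, 0.0259]
eef_rot: [-0.0, 0.739, 0.673, -0.0]
wrist_force: [0.5, -0.1, -0.5]
opening: 0.998
grasp_force: 0.0
```

```bash
sed -i 's/abs(X)<.018/abs(X)<.022/' look.py; python3 look.py w5 v; python3 -c "
from h import *
plan([.618,-.034,.12],np.arctan2(-.127,.992))"
```

```text
50217 [-0.0182 -0.0655  0.025 ] [0.022 0.056 0.05 ]
((0.0016246577724814415, -0.004592817276716232), (0.12102613598108292, 0.026936015114188194), 89.54847717285156)
tool -0.0589 -0.0068 [ 0.5264 -0.0816  0.0259] [ 0.5 -0.1 -0.5] 8.65
at [ 0.5267 -0.0838  0.0262] shift [ 0.0581  0.0862 -0.0938] turn [0.04 0.06 1.87] q [-0.38  0.42  1.84 -0.    0.88 -0.28] t 8.7
```

View pics/w5.png

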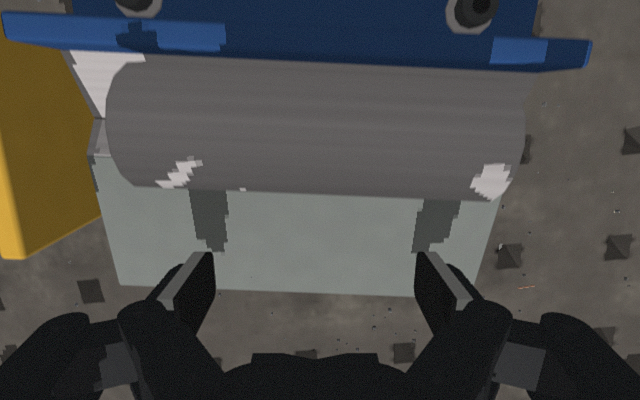

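The pipe lies squared in the vee, running from (105,120) to (525,130), with about 30 mm left to the stop. I'll retreat, rise, go over to the open end with the fingers shut, then come down.

Emit:
servo_tool --series "-1 -0.015 0 0 0 0 0;-1 -0.02 0 -0.02 0 0 0;-1 -0.02 0 -0.045 0 0 0;-1 -0.01 0.01 -0.07 0 0 0;1 0.01 0.025 -0.09 0 0 0;1 0.03 0.045 -0.094 0 0 0.5;1 0.045 0.065 -0.094 0 0 1;1 0.055 0.08 -0.094 0 0 1.9;1 0.059 0.087 -0.094 0 0 1.9;1 0.059 0.087 -0.094 0 0 1.9;1 0.059 0.087 -0.094 0 0 1.9;1 0.059 0.087 -0.094 0 0 1.9"

```text
time_s: 9.7
eef_pos: [0.6176, -0.0318, 0.1194]
eef_rot: [-0.001, 0.751, 0.66, -0.001]
wrist_force: [-0.1, -0.1, -0.4]
opening: -0.002
grasp_force: 0.0
```

```bash
python3 -c "
from h import *
plan([.619,-.033,.037],np.arctan2(-.127,.992))
print(ctrl.get_obs()['opening'])
o=ctrl.get_obs();c=shot('wrist','w6');P,_=wpts(c,o)
q=o['eef_rot'];F=(P-o['eef_pos'])@R.from_quat([q[1],q[2],q[3],q[0]]).as_matrix()
f=F[(abs(F[...,1])<.04)&(abs(F[...,0])<.03)&(F[...,2]<.05)&(F[...,2]>-.02)];print('fingers',len(f),f.min(0),f.max(0))
"; python3 look.py w7 v
```

```text
at [ 0.6176 -0.0318  0.1194] shift [-0.001   0.0017  0.0824] turn [-0.1   0.   -0.06] q [-0.24  0.42  1.59 -0.    1.13 -0.11] t 9.7
-0.0016560996933883002
fingers 3335 [-0.01012364 -0.02162348 -0.01999727] [0.01501341 0.02643817 0.021356  ]
12080 [-0.0186 -0.0651  0.022 ] [0.022  0.0557 0.0496]
((0.0020366739481687546, -0.004934664815664291), (0.1198805421590805, 0.027458621188998222), 89.19353485107422)
tool 0.002 -0.091 [ 0.6177 -0.0318  0.1196] [-0.3  0.4  0.5] 9.75
```

View pics/w6.png

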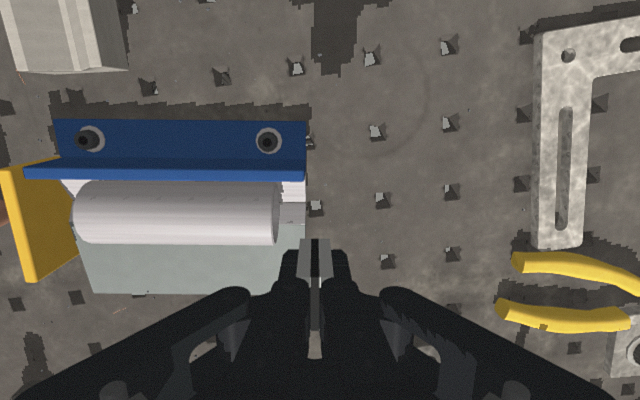

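The shut fingers are at (315,260), just beyond the pipe's open end at (278,210). I'll lower to z 0.037 and push slowly along −y of the tool.

Emit:
servo_tool --series "1 -0.001 0.005 0.015 0 0 0;1 -0.001 0.005 0.03 0 0 0;1 -0.001 0.005 0.045 0 0 0;1 -0.001 0.005 0.06 0 0 0;1 -0.001 0.005 0.072 0 0 0;1 -0.001 0.005 0.082 0 0 0;1 -0.001 0.003 0.082 0 0 0;1 -0.001 0 0.082 0 0 0;1 -0.001 -0.003 0.082 0 0 0;1 -0.001 -0.006 0.082 0 0 0;1 -0.001 -0.009 0.082 0 0 0;1 -0.001 -0.012 0.082 0 0 0"

```text
time_s: 10.8
eef_pos: [0.6069, -0.0305, 0.0388]
eef_rot: [0.001, 0.751, 0.661, 0.0]
wrist_force: [-0.6, 0.4, -0.2]
opening: 0.002
grasp_force: 0.0
```

Emit:
servo_tool --series "1 0 -0.002 0 0 0 0;1 0 -0.004 0 0 0 0;1 0 -0.006 0 0 0 0;1 0 -0.008 0 0 0 0;1 0 -0.01 0 0 0 0;1 0 -0.012 0 0 0 0;1 0 -0.014 0 0 0 0;1 0 -0.014 0 0 0 0"

```text
time_s: 11.47
eef_pos: [0.5924, -0.0286, 0.0379]
eef_rot: [-0.0, 0.751, 0.66, -0.0]
wrist_force: [1.2, 0.1, 0.3]
opening: 0.001
grasp_force: 0.6
```

```bash
python3 look.py w8 v; python3 -c "
from h import *
c=shot('top','t8');P=pts(c)
xf=np.array([.127,.992]);yf=np.array([-.992,.127]);O=np.array([.5272,-.0223]);d=P[...,:2]-O;X=d@xf;Y=d@yf
"
```

```text
4732 [ 0.0133 -0.0715  0.022 ] [0.022  0.0599 0.0399]
((0.019906949251890182, 0.0030279606580734253), (0.10851512849330902, 0.004205106291919947), 89.57206726074219)
tool 0.002 -0.0654 [ 0.5924 -0.0286  0.0379] [1.2 0.1 0.3] 11.4667
```

View pics/w8.png

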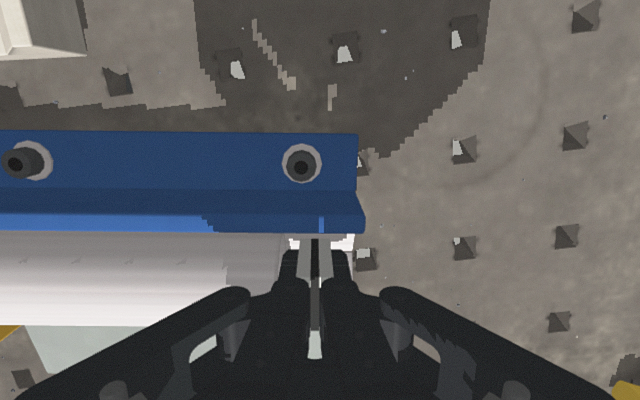

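The pipe's open end is at about (287,240), right against the left finger at about (297,245). I'll compute that end's position.

Run:
```python
from h import *
c=dict(np.load('pics/w8.npz'));P,c=wpts(c,c)
xf=np.array([.127,.992]);yf=np.array([-.992,.127]);O=np.array([.5272,-.0223])
for u,v,z in [(287,240,.035),(287,240,.04),(287,245,.045),(282,270,.047)]:
    p=ray(c,u,v,z)[:2]-O;print((p@xf).round(4),(p@yf).round(4))
for v in (245,255,265,280):
    print(v,[(u,((P[v,u,:2]-O)@xf).round(3),((P[v,u,:2]-O)@yf).round(3),P[v,u,2].round(3)) for u in range(262,305,6)])
```

```text
0.021 -0.0544
0.0232 -0.0548
0.0235 -0.0552
0.0147 -0.0534
245 [(262, np.float64(0.019), np.float64(-0.045), np.float64(0.036)), (268, np.float64(0.02), np.float64(-0.047), np.float64(0.036)), (274, np.float64(0.02), np.float64(-0.049), np.float64(0.037)), (280, np.float64(0.008), np.float64(-0.049), np.float64(0.012)), (286, np.float64(0.005), np.float64(-0.051), np.float64(0.005)), (292, np.float64(0.005), np.float64(-0.054), np.float64(0.005)), (298, np.float64(0.005), np.float64(-0.057), np.float64(0.005)), (304, np.float64(0.014), np.float64(-0.061), np.float64(0.025))]
255 [(262, np.float64(0.017), np.float64(-0.045), np.float64(0.04)), (268, np.float64(0.017), np.float64(-0.047), np.float64(0.04)), (274, np.float64(0.017), np.float64(-0.05), np.float64(0.04)), (280, np.float64(0.002), np.float64(-0.049), np.float64(0.01)), (286, np.float64(0.01), np.float64(-0.053), np.float64(0.025)), (292, np.float64(0.01), np.float64(-0.055), np.float64(0.026)), (298, np.float64(0.014), np.float64(-0.058), np.float64(0.033)), (304, np.float64(0.014), np.float64(-0.061), np.float64(0.033))]

[... 345 characters left out ...]
(0.01), np.float64(-0.056), np.float64(0.034)), (298, np.float64(0.014), np.float64(-0.059), np.float64(0.042)), (304, np.float64(0.014), np.float64(-0.061), np.float64(0.041))]
280 [(262, np.float64(0.009), np.float64(-0.046), np.float64(0.045)), (268, np.float64(0.01), np.float64(-0.048), np.float64(0.046)), (274, np.float64(0.009), np.float64(-0.05), np.float64(0.045)), (280, np.float64(0.015), np.float64(-0.053), np.float64(0.054)), (286, np.float64(0.017), np.float64(-0.056), np.float64(0.058)), (292, np.float64(0.016), np.float64(-0.058), np.float64(0.057)), (298, np.float64(0.015), np.float64(-0.059), np.float64(0.054)), (304, np.float64(0.015), np.float64(-0.061), np.float64(0.054))]
```

Emit:
servo_tool --series "1 0 -0.002 0 0 0 0;1 0 -0.004 0 0 0 0;1 0 -0.006 0 0 0 0;1 0 -0.008 0 0 0 0;1 0 -0.01 0 0 0 0;1 0 -0.0115 0 0 0 0;1 0 -0.0125 0 0 0 0;1 0 -0.0135 0 0 0 0;1 0 -0.0145 0 0 0 0;1 0 -0.0145 0 0 0 0"

```text
time_s: 12.4
eef_pos: [0.5782, -0.0268, 0.038]
eef_rot: [-0.0, 0.751, 0.66, -0.0]
wrist_force: [-0.7, 0.6, 0.3]
opening: -0.001
grasp_force: 0.1
```

Emit:
servo_tool --series "1 0 -0.0005 0 0 0 0;1 0 -0.001 0 0 0 0;1 0 -0.001 0 0 0 0"

```text
time_s: 12.65
eef_pos: [0.5775, -0.0267, 0.038]
eef_rot: [-0.0, 0.751, 0.66, -0.0]
wrist_force: [0.3, 0.2, -0.2]
opening: 0.005
grasp_force: 0.4
```

Emit:
servo_tool --series "1 0 -0.0005 0 0 0 0;1 0 -0.001 0 0 0 0;1 0 -0.001 0 0 0 0"

```text
time_s: 12.9
eef_pos: [0.5765, -0.0266, 0.0381]
eef_rot: [0.0, 0.751, 0.66, 0.0]
wrist_force: [1.0, 0.5, 0.5]
opening: 0.004
grasp_force: 0.5
```

Emit:
servo_tool --series "1 0 -0.0004 0 0 0 0;1 0 -0.0008 0 0 0 0;1 0 -0.0008 0 0 0 0"

```text
time_s: 13.15
eef_pos: [0.5756, -0.0265, 0.0381]
eef_rot: [-0.0, 0.751, 0.66, -0.0]
wrist_force: [0.8, -0.6, -1.0]
opening: -0.003
grasp_force: 0.5
```

Emit:
servo_tool --series "1 0 -0.0003 0 0 0 0;1 0 -0.0006 0 0 0 0;1 0 -0.0006 0 0 0 0"

```text
time_s: 13.4
eef_pos: [0.5752, -0.0264, 0.0381]
eef_rot: [0.0, 0.751, 0.66, 0.0]
wrist_force: [2.3, 0.1, -1.3]
opening: 0.001
grasp_force: 1.0
```

Emit:
servo_tool --series "1 0 -0.0003 0 0 0 0;1 0 -0.0006 0 0 0 0;1 0 -0.0006 0 0 0 0"

```text
time_s: 13.65
eef_pos: [0.5752, -0.0265, 0.0383]
eef_rot: [0.001, 0.751, 0.66, 0.001]
wrist_force: [4.7, -0.0, -1.6]
opening: -0.0
grasp_force: 2.3
```

The tool has stopped advancing and the force is rising, so the pipe is against the stop. I'll back off, rise and check.

Emit:
servo_tool --series "1 0 0.002 0 0 0 0;1 0 0.006 0 0 0 0;1 0 0.015 0 0 0 0;1 0 0.025 0 0 0 0;1 0 0.035 -0.01 0 0 0;1 0 0.04 -0.03 0 0 0;1 0 0.04 -0.05 0 0 0;1 0 0.03 -0.07 0 0 0;1 0 0.015 -0.085 0 0 0;1 -0.02 0 -0.09 0 0 0;1 -0.035 -0.015 -0.09 0 0 0;1 -0.035 -0.015 -0.09 0 0 0"

```text
time_s: 14.65
eef_pos: [0.5534, -0.0606, 0.1283]
eef_rot: [-0.0, 0.751, 0.66, -0.001]
wrist_force: [1.2, -1.2, -1.2]
opening: 0.001
grasp_force: 0.0
```

```bash
python3 look.py w9 v
```

```text
12033 [-0.0187 -0.0338  0.0263] [0.022  0.083  0.0496]
((0.0021543046459555626, 0.024653557687997818), (0.11676516383886337, 0.0278551634401083), 89.41007232666016)
tool -0.0347 -0.0309 [ 0.5534 -0.0606  0.1283] [ 1.2 -1.2 -1.2] 14.65
```

View pics/w9.png

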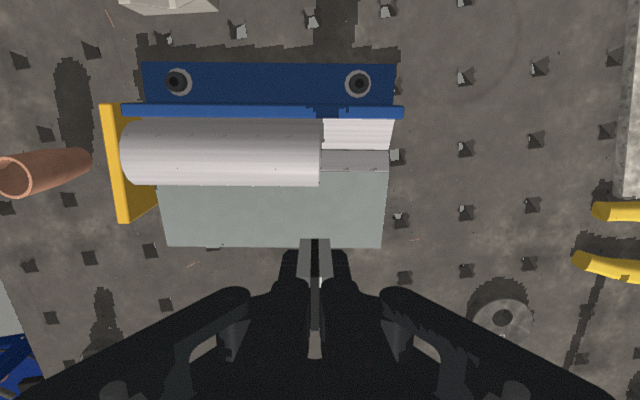

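The pipe lies in the vee with its left end against the yellow stop at (122,150). The nozzle is still standing, and the tool is clear of everything.

```bash
python3 -c "
from bench import ctrl
print(ctrl.hand_in())"
```

```text
the job is handed in; nothing more can be done
None
```

The pipe is settled in the vee with its end against the yellow stop. The tool was clear of everything when I handed the job in at about 14.7 s; the hand-in returned no verdict.

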